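# Set the thermostat dial four clicks up and confirm

### The job

Turn the thermostat dial on the small control box exactly four clicks clockwise (seen from above) from where it stands, pushing its lever round with a fingertip and never going past the fourth click. With the dial resting there, press the round set key beside it all the way down and let it come back up. Only touch and push, pinch and lift nothing, and leave the cup, the tin and the reel of braid where they are.

Things in the scene. Friction and masses are not known exactly. Their poses are not given: they have to be found in the camera images.
- control_box: Fixed grey control box with an aluminium top panel, 150 (x) x 164 (y) x 50 mm high, standing on the bench. Origin: centre of its underside; z up; -x is the front, towards the robot (box yaw varies). The dial is on the top, left of the middle, the set key on the top at the front right corner.
- dial_axis (a point): Point on the dial's vertical turning axis, 77.5 mm above the bench, half-way up the lever; it lies 18 mm to +y of the box origin in the box frame. The dial sits on a round steel tick plate of 120 mm diameter, which is turned to any angle. Black dial disc: 66 mm diameter, its top 63 mm above the bench.
- dial (a joint): Dial angle in rad, growing clockwise seen from above. It rests only in click stops, at 0, 1, .. 7 times pi/6 (30 degrees apart, a tick mark for each); end stops lie just beyond the first and last. It starts in the second (0.524), whichever way that stop points. Past half-way to the next stop it snaps there by itself, ahead of the finger.
- lever_point (a point): On the lever's centre line, 40 mm out from the dial axis, 77.5 mm above the bench; x outward along the lever, z up, -y is the clockwise sense. The black lever is a radial bar on the dial, 12 mm thick, reaching 50 mm out from the axis and standing free from 63 to 93 mm above the bench; round 20 mm hub, white line along its top. A click takes about 2 to 4 N here.
- push_face: The lever's trailing side (anticlockwise side, the one to push to turn clockwise), a 38 x 27 mm upright plate; its outer face is the lever's side, 6 mm from the lever's centre line. Origin 28 mm out from the dial axis, 77.5 mm above the bench; axes as the lever (x outward, z up).
- lead_face: The lever's leading (clockwise) side, the same plate on the other side. Force of the fingers on both sides at once is a pinch.
- set_key_top (a point): Centre of the top of the set key, 62 mm above the bench; a round grey push key of 26 mm diameter in a black collar of 42 mm; z up.
- set_key (a joint): Travel of the set key in m, 0 = up, 0.006 = fully down (about 5 N); springs back.
- cup: Loose terracotta-coloured clay cup, 56 mm diameter, 78 mm high, right of the box; origin at the centre of its underside. To be left alone.
- tin: Loose small round white tin, 38 mm diameter, 19 mm high, right of the box near the front; origin at the centre of its underside. To be left alone.
- reel: Loose flat reel of desoldering braid, 84 x 52 x 11 mm, on the left-hand bench; origin on its underside. To be left alone.

How it is judged (in metres and radians):
On the way, in this order (a step that is already met when the one before it is completed fails the run):
1. the dial rests four clicks clockwise of its start, the set key still up (value of joint dial between 2.488 and 2.748 rad and velocity of joint dial below 0.15 rad/s and not (velocity of joint dial below -0.15 rad/s) and value of joint set_key below 0.002 m), for 0.2 s.
2. the set key is pressed down with the dial there (value of joint dial between 2.488 and 2.748 rad and value of joint set_key above 0.0045 m), for 0.05 s.
At the end, for the whole second after the job is handed in: The dial rests in the click stop four steps clockwise of its starting stop (within about a quarter of a click), the set key has been pressed (4.5 mm or more of its 6 mm) after that and is up again (under 1.5 mm), and cup, tin and reel are within 20 mm of their places, the cup and tin upright (value of joint dial between 2.488 and 2.748 rad and velocity of joint dial below 0.15 rad/s and value of joint set_key below 0.0015 m and not (distance of any of cup, tin, reel from where it was at the start of the episode above 0.02 m) and angle between each of cup, tin's own z axis and vertical below 0.1 rad); the robot touches nothing.
It fails at once if the dial is turned past the fourth click (value of joint dial above 2.87 rad).
It fails at once if the set key is pressed while the dial is not at the fourth click (value of joint set_key above 0.003 m and not (value of joint dial between 2.488 and 2.748 rad)).
It fails at once if the lever is pinched between the fingers (contact force between the fingers and push_face above 1.5 N and contact force between the fingers and lead_face above 1.5 N).
It fails at once if the cup, the tin or the reel is moved or lifted (distance of any of cup, tin, reel from where it was at the start of the episode above 0.02 m).
It also fails if it takes over 40 s, if anything falls off the work surface, if the arm or the gripper's body presses on something with over 40 N, if the wrist force passes 120 N, or if a joint passes its speed limit or range.

### The arm

A 6-joint arm with a two-finger parallel gripper is mounted at the origin on a cart in front of the work surface, level with it; the furniture and walls round the work are solid. World frame = base frame: x ahead of the robot, y to its left, z up, the work surface at z = 0. Lengths are in mm, angles in rad, forces in N, time in s.
With the tool pointing down it reaches from about 275 to 1000 mm from the base axis. Payload 8.4 kg.
Tool frame: the origin (TCP) lies on the centre line of the jaws, within the pads' length; the fingertips stand 17 mm ahead of it and the grasp point (between the pads) lies 2 mm behind it (r.tcp_to_tips is the z of the fingertips in the tool frame, in mm); z points along the fingers, y is the direction in which the jaws open and shut (so a half turn about z gives the same grasp; the last joint's range is limited). The gripper opens to 85 mm and grips with 20 to 120 N. Pads are 22 mm wide; open, the fingers measure 114 mm over their backs; the gripper's body (76 mm by 85 mm) begins 54 mm behind the grasp point. The pads swing forward as they close: fully open they stand 13 mm farther back than shut.
Start: joints at [1.203, 0.353, 1.633, -0, 1.155, -0.002], TCP at [223.559, 583.652, 218.681] pointing down, gripper open.
Joint ranges: [-2.63, 2.63], [-0.92, 2.1], [0.06, 2.66], [-1.3, 4.44], [0, 2.69], [-3.02, 3.02]. Speed limits (rad/s): [2.22, 2.22, 2.79, 3.14, 3.14, 3.14].

### API

Orientations are given as [roll, pitch, yaw] about the fixed x, y, z axes, in that order (R = Rz(yaw) Ry(pitch) Rx(roll)).
In Python, from rig import r, cams, job gives the robot as it stands.
- The arm moves only by the tool drive_tool, never from a script. Its argument "deltas" is a list of rows, each a list of 4 numbers: the shift along the tool's x, y, z in cm, then the turn about the tool's z in rad. In form: [[x, y, z, roll], ...]. A call has 1 to 12 rows; each row shifts and turns the commanded pose from where the row before left it, along the tool's axes as they then stand; what a row does not reach is not made up. A row lasts 1/12 s, in which the tool goes at most 41.7 mm and 7.16 degrees, less where a joint would pass 70% of its speed; a pose out of reach is approached as far as the arm can. A call with a gripper value outside its range is refused whole. "jaw" is the closure, from 0 (fully open) to 1 (shut), set as the call begins (left out, the last holds). The fingers move at their own pace and stop on an object; "force" is the grip in N (left out, the last holds). Time passes only in rows, so rows that do not move let the fingers close. It gives the time, the measured TCP pose, the force and the opening at its end, in the units of the state.
- r.sense(): the state, without advancing time (a new reading comes with each control period).
- cams.grab_frame(name): name is "side" or "top"; returns (picture, depth): 480x640x3 uint8, red, green, blue; 480x640 float32, mm along the optical axis (not along the pixel's ray), 0 where there is no reading.
- cams.camera_params(name): a dict with "fx", "fy", "cx", "cy" (pixels), "R" (3x3) and "t" (3): a world point X has camera coordinates R X + t. Camera axes: x right, y down, z forward; pixel columns grow to the right and rows downward; lengths in mm; the calibration is good to about 2 mm. A picture is of the moment at which its call begins. camera_params takes no time and is no camera call.
- job.sign_off(): hands the job in, once; it reports no verdict.
The state is a dict: "clock": time; "qpos": joint angles; "qvel": joint speeds; "joint_efforts": joint torques, N m; "eef_pos": TCP position; "tcp_rot": TCP orientation; "contact_force": force on the tool from outside, world axes, zero at the start; "wrist_torque": the same for the moment, N m; "opening": opening from 0.0 (shut) to 1.0 (fully open).
Only numpy, scipy, OpenCV 4.12 (cv2) and the standard library are available. Lean on these libraries where they do the work, as an engineer would, in place of code of your own. Each camera call takes 0.05 s, during which the arm holds its last target. There are 200 camera calls.

## Working session

There is one attempt and no reset: what is moved stays moved. The work goes in short steps, Python scripts to look and compute and a tool call to move; the robot and the scene stay as the last step left them, time stands still between calls to the robot, and variables do not carry over. Pictures are saved under pics/ and viewed, about 8 in all and at most 12, crops included, and the job is handed in when it is done.

Besides the shell and the picture viewer there is one more tool, called after "Call:" as name(argument=value, ...), one argument or row to a line, values as JSON. drive_tool: Moves the arm, as the interface text tells. Its arguments: {"type":"object","properties":{"deltas":{"type":"array"},"jaw":{"type":"number"},"force":{"type":"number"}},"required":["deltas"]}

```bash
mkdir -p pics; ls; python3 - <<'E'
from rig import r,cams,job
import cv2,numpy as np
print(r.sense())
for n in("top","side"):
    p,d=cams.grab_frame(n); cv2.imwrite(f"pics/{n}0.png",p[:,:,::-1]); np.savez(f"pics/{n}0.npz",p=p,d=d)
    c=cams.camera_params(n); print(n,c["fx"],c["cx"],c["cy"],"pos",-np.array(c["R"]).T@np.array(c["t"]),c["R"])
E
```

```text
pics
{'clock': 0.0, 'qpos': array([ 1.20260016e+00,  3.53632672e-01,  1.63416848e+00,  2.36338396e-05,
        1.15520709e+00, -2.42437348e-03]), 'qvel': array([-1.07364338e-03,  3.39336403e-04,  1.07065095e-03,  8.10827367e-04,
        1.89935027e-05,  1.64737601e-03]), 'joint_efforts': array([-4.46702703e-03, -6.05250192e+01, -3.42065012e+01, -2.64511609e-04,
        9.39606805e-03,  8.49110990e-06]), 'eef_pos': array([223.36518666, 583.17093598, 217.95667148]), 'tcp_rot': array([-3.14017713e+00, -2.50403977e-05,  2.77581128e+00]), 'contact_force': array([ 0.54762505,  1.38674515, -0.63891647]), 'wrist_torque': array([-0.03163509, -0.01213923, -0.04369182]), 'opening': 1.0013047004917184}
top 622.3247953552457 320.3379744997805 229.72537155111624 pos [ 354.25323328  -65.43747029 1387.88842238] [[-1.31730901e-02 -9.99913012e-01 -6.62304455e-04]
 [-9.89700203e-01  1.31329651e-02 -1.42551859e-01]
 [ 1.42548157e-01 -1.22236563e-03 -9.89787113e-01]]
side 495.43999224137195 324.59107098058297 240.1214854270419 pos [ 478.65140825 -765.65829641  584.07484304] [[ 0.9973057  -0.07327918 -0.00339097]
 [-0.04619342 -0.59142468 -0.80503604]
 [ 0.05698687  0.80302367 -0.59321622]]
```

View pics/top0.png

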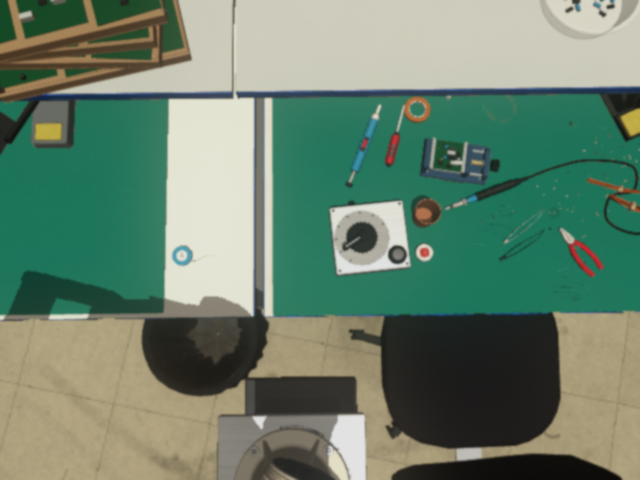

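View pics/side0.png

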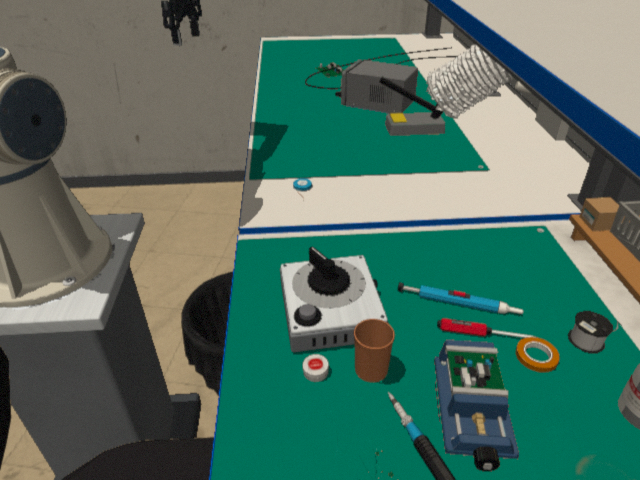

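The top view shows the box at about (370,238), the dial at about (361,238) with its lever pointing lower left to about (345,247), the key at (398,254), the cup at (426,211) and the tin at (424,252). The side view agrees, with the lever at (320,260) and the key at (307,315). Next I'll measure from an enlarged crop.

```bash
cat > h.py <<'E'
import numpy as np
from rig import r,cams,job
def cast(n,u,v,z):
    c=cams.camera_params(n); R=np.array(c["R"]);C=-R.T@np.array(c["t"])
    d=R.T@np.array([(u-c["cx"])/c["fx"],(v-c["cy"])/c["fy"],1]); return C+d*(z-C[2])/d[2]
def proj(n,X):
    c=cams.camera_params(n); x=np.array(c["R"])@np.array(X)+np.array(c["t"]); return x[0]/x[2]*c["fx"]+c["cx"],x[1]/x[2]*c["fy"]+c["cy"]
E
python3 - <<'E'
from h import *
import cv2
for n,(x0,y0,w,hh) in {"top":(320,185,130,100),"side":(260,220,150,170)}.items():
    p=np.load(f"pics/{n}0.npz")["p"][y0:y0+hh,x0:x0+w,::-1]; s=6 if n=="top" else 3
    cv2.imwrite(f"pics/{n}c.png",cv2.resize(p,None,fx=s,fy=s,interpolation=cv2.INTER_CUBIC))
p=np.load("pics/top0.npz")["p"].astype(int); 
g=p.max(2); sat=g-p.min(2)
m=((g>130)&(sat<45)).astype(np.uint8); m[:, :322]=0;m[:,415:]=0;m[:190]=0;m[285:]=0
m=cv2.morphologyEx(m,cv2.MORPH_CLOSE,np.ones((3,3)))
cs,_=cv2.findContours(m,cv2.RETR_EXTERNAL,cv2.CHAIN_APPROX_NONE); c=max(cs,key=cv2.contourArea)
rc=cv2.minAreaRect(cv2.convexHull(c)); print(rc)
b=cv2.boxPoints(rc); W=np.array([cast("top",u,v,50) for u,v in b]); print(W, W.mean(0), [np.linalg.norm(W[i]-W[i-1]) for i in range(4)])
for i in range(4): print(np.degrees(np.arctan2(*(W[i]-W[i-1])[[1,0]])))
k=((g<75)&(sat<40)).astype(np.uint8); 
mm=np.zeros_like(k); cv2.fillConvexPoly(mm,b.astype(int),1); k&=mm
nn,l,st,ce=cv2.connectedComponentsWithStats(k)
for i in range(1,nn):
    if st[i,4]>20: print(st[i],ce[i],cast("top",*ce[i],62))
E
```

```text
((369.89630126953125, 237.06707763671875), (67.47367095947266, 75.31430053710938), 83.6598129272461)
[[ 595.27772099  -86.07923861   50.        ]
 [ 611.57218746 -250.05994989   50.        ]
 [ 464.47101134 -261.3658195    50.        ]
 [ 448.69544478  -99.88442379   50.        ]] [ 530.00409114 -174.34735795   50.        ] [np.float64(147.23093030198027), np.float64(164.78829846322463), np.float64(147.53500840865902), np.float64(162.25014533711771)]
5.380272328131982
-84.325250731791
-175.60501397999215
95.57967837342885
[343 223  34  29 656] [361.28963415 237.04573171] [ 528.14795223 -154.85433108   62.        ]
[389 247  17  16  99] [395.91919192 254.76767677] [ 488.92284395 -228.08740289   62.        ]
```

View pics/topc.png

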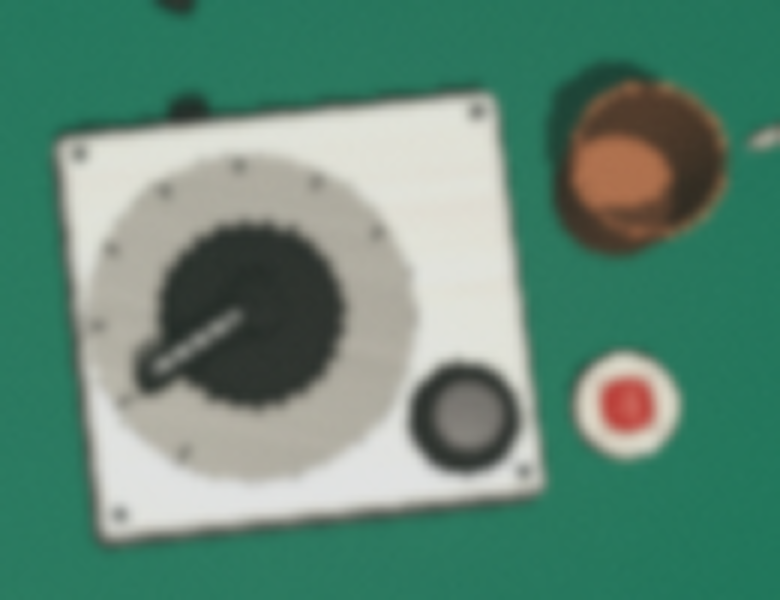

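```bash
python3 - <<'E'
from h import *
import cv2
p=np.load("pics/top0.npz")["p"]
f=lambda u,v:(320+(u+.5)/6-.5,185+(v+.5)/6-.5)
T=np.array([cast("top",*f(u,v),52)[:2] for u,v in [(183,453),(125,400),(97,325),(112,250),(166,192),(238,166),(316,183),(377,233)]])
A=np.c_[2*T,np.ones(8)]; s=np.linalg.lstsq(A,(T**2).sum(1),rcond=None)[0]; c=s[:2]; print("tick centre",c,"rad",np.hypot(*(T-c).T), np.degrees(np.arctan2(*(T-c).T[::-1])))
print("box", cast("top",370,237,50))
print("lever tip/root@93",[cast("top",*f(*q),93) for q in((156,372),(241,315))])
a,b=[cast("top",*f(*q),93)[:2] for q in((156,372),(241,315))]; print(np.degrees(np.arctan2(*(a-b)[::-1])))
print("key",cast("top",*f(467,415),62),"collar",cast("top",*f(464,416),56))
print("cup",cast("top",*f(650,160),78),"tin",cast("top",*f(627,405),19))
d=np.load("pics/top0.npz")["d"]; q=f(467,415); print(d[int(q[1])-1:int(q[1])+2,int(q[0])])
E
```

```text
tick centre [ 528.7945888  -155.50349944] rad [55.15521082 54.48211722 55.37303902 55.38342272 54.60868657 55.2611835
 54.58129062 55.34963541] [152.77403531 122.96789899  92.40285381  63.21701607  32.69629691
   3.30649383 -27.21184248 -57.29716515]
box [ 529.57135276 -174.54953222   50.        ]
lever tip/root@93 [array([ 504.37915039, -119.42522629,   93.        ]), array([ 524.04546985, -149.53137039,   93.        ])]
123.15388493381258
key [ 491.06779075 -231.35882714   62.        ] collar [ 491.3412261  -231.02372429   56.        ]
cup [ 579.71046283 -297.28709815   78.        ] tin [ 498.42490541 -295.79455118   19.        ]
[1333.4775 1327.1748 1330.1984]
```

View pics/sidec.png

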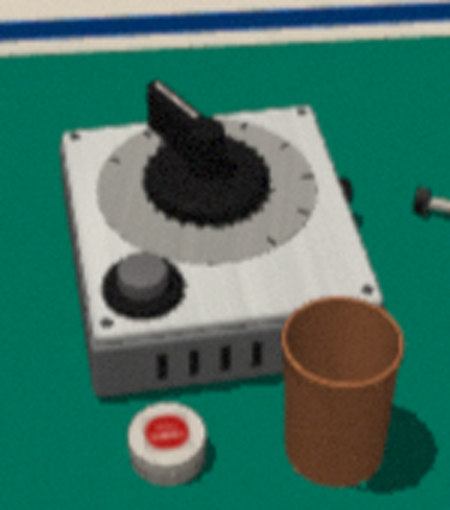

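The side crop shows the lever at (180,120), the key standing proud at (142,275), and the collar lying flat. From the top view the dial axis is at about (528.8,-155.5), the lever at 123°, the goal at 3.2° and the key at (491,-231). I'll shut the jaws, turn the tool so its x axis lies along the lever, and go above the trailing side.

Call:
drive_tool(
  deltas=[
    [0,0,0,0.105],
    [0,0,0,0.105],
    [0,0,0,0.105],
    [0,0,0,0.105],
    [0,0,0,0.105],
    [0,0,0,0.105],
  ],
  jaw=1,
  force=60,
)

```text
clock: 0.6
eef_pos: [223.5, 583.3, 218.2]
tcp_rot: [-3.141, 0.001, 2.141]
contact_force: [-0.1, 0.3, -0.0]
opening: 0.147
```

Call:
drive_tool(
  deltas=[
    [-3.12,-0.76,0,0],
    [-3.12,-0.76,0,0],
    [-3.12,-0.76,0,0],
    [-3.12,-0.76,0,0],
    [-3.12,-0.76,0,0],
    [-3.12,-0.76,0,0],
    [-3.12,-0.76,0,0],
    [-3.12,-0.76,0,0],
    [-3.12,-0.76,0,0],
    [-3.12,-0.76,0,0],
    [-3.12,-0.76,0,0],
    [-3.12,-0.76,0,0],
  ],
)

```text
clock: 1.6
eef_pos: [350.6, 218.3, 218.6]
tcp_rot: [-3.141, 0.0, 2.146]
contact_force: [0.7, 0.1, -0.2]
opening: -0.001
```

Call:
drive_tool(
  deltas=[
    [-3.12,-0.76,0,0],
    [-3.12,-0.76,0,0],
    [-3.12,-0.76,0,0],
    [-3.12,-0.76,0,0],
    [-3.12,-0.76,0,0],
    [-3.12,-0.76,0,0],
    [-3.12,-0.76,0,0],
    [-3.12,-0.76,0,0],
    [-3.12,-0.76,0,0],
    [-3.12,-0.76,0,0],
    [-2,-0.5,0,0],
    [0,0,0,0],
  ],
)

```text
clock: 2.6
eef_pos: [464.4, -106.0, 218.6]
tcp_rot: [-3.142, 0.001, 2.143]
contact_force: [1.0, -0.3, -0.1]
opening: -0.002
```

Call:
drive_tool(
  deltas=[
    [-2.0,-0.45,1,0],
    [-2.05,-0.45,2,0],
    [0,0,3,0],
    [0,0,2,0],
    [0,0,0,0],
    [0,0,0,0],
  ],
)

```text
clock: 3.1
eef_pos: [476.7, -141.0, 138.0]
tcp_rot: [-3.14, -0.002, 2.146]
contact_force: [0.8, 1.1, 0.5]
opening: -0.002
```

```bash
cat > snap.py <<'E'
import sys,cv2
from h import *
k=sys.argv[1]
o=[]
for n,(x0,y0,w,hh) in {"top":(320,185,130,100),"side":(260,180,160,170)}.items():
    p=cams.grab_frame(n)[0]; cv2.imwrite(f"pics/{n}_{k}_full.png",p[:,:,::-1]); o.append(cv2.resize(p[y0:y0+hh,x0:x0+w,::-1],(400,int(400*hh/w)),interpolation=cv2.INTER_CUBIC))
H=max(a.shape[0] for a in o); o=[cv2.copyMakeBorder(a,0,H-a.shape[0],0,0,0) for a in o]
cv2.imwrite(f"pics/{k}.png",np.hstack(o))
s=r.sense(); print(s["clock"],s["eef_pos"],s["tcp_rot"],s["contact_force"])
E
python3 snap.py a
```

```text
3.2 [ 478.35163722 -141.44855679  139.84072344] [3.14073685e+00 8.76471370e-04 2.14619902e+00] [-0.86341911 -0.21248035  0.83356742]
```

View pics/a.png

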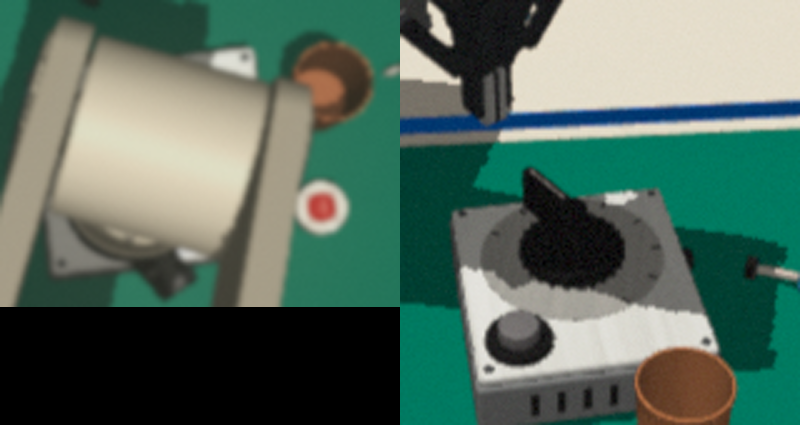

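The top view is blocked by the arm. The side view shows the shut fingertips near (495,118) in the crop, left of and above the lever. I'll check that against the projection, then go down.

```bash
python3 - <<'E'
from h import *
s=r.sense();p=s["eef_pos"]; 
for z in (0,17): 
    u,v=proj("side",p-[0,0,z]); print((u-260)*2.5+400,(v-180)*2.5)
E
```

```text
489.3509418296327 131.62228199660655
490.38182005815986 153.74192184306182
```

Call:
drive_tool(
  deltas=[
    [0,0,1.3,0],
    [0,0,1.3,0],
    [0,0,1.3,0],
    [0,0,1.3,0],
    [0,0,0,0],
    [0,0,0,0],
  ],
)

```text
clock: 3.7
eef_pos: [478.2, -141.6, 87.7]
tcp_rot: [3.141, 0.001, 2.146]
contact_force: [-0.1, -0.1, 0.2]
opening: -0.005
```

```bash
python3 snap.py b; python3 - <<'E'
from h import *
s=r.sense();p=s["eef_pos"]; print(r.tcp_to_tips)
for q in (p,p-[0,0,17],[501.6,-113.6,93],[491,-231,62]): 
    u,v=proj("side",q); print((u-260)*2.5+400,(v-180)*2.5)
E
```

```text
3.8 [ 478.6724939  -141.81371123   88.11888895] [3.14024345e+00 1.58033319e-03 2.14605027e+00] [-0.40999705  0.56238562 -0.74614829]
17.0
492.9223665784689 197.50729452323398
493.8695909240053 217.9665609617645
526.2269169237888 163.39852576547764
519.4621382959666 323.6131023138145
```

View pics/b.png

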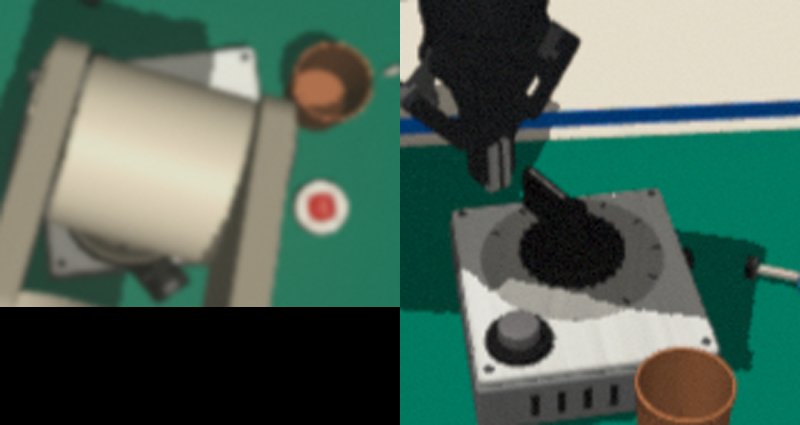

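The lever tip and the key agree with their projections, but the fingertip appears at about (492,188), 30 crop px above where I expected it. I'll use the side depth to find out why.

```bash
python3 - <<'E'
from h import *
d=cams.grab_frame("side")[1]; c=cams.camera_params("side"); R=np.array(c["R"]);t=np.array(c["t"])
def up(u,v):
    z=d[v,u]; return R.T@(np.array([(u-c["cx"])/c["fx"]*z,(v-c["cy"])/c["fy"]*z,z])-t)
for u in (294,297,300):
  for v in range(232,268,3): print(u,v,up(u,v).round(0))
print("key",up(307,310), "lever tip",up(312,249),up(313,252), "panel",up(330,330))
E
```

```text
294 232 [ 476. -157.  152.]
294 235 [ 476. -158.  147.]
294 238 [ 475. -158.  142.]
294 241 [ 475. -151.  131.]
294 244 [ 475. -152.  126.]
294 247 [ 475. -153.  121.]
294 250 [ 474. -153.  115.]
294 253 [ 474. -152.  109.]
294 256 [473. -24.   2.]
294 259 [473. -31.   0.]
294 262 [472. -39.  -0.]
294 265 [ 473. -108.   49.]
297 232 [ 480. -153.  149.]
297 235 [ 480. -156.  146.]
297 238 [ 480. -154.  139.]
297 241 [ 480. -152.  132.]
297 244 [ 479. -152.  126.]
297 247 [ 479. -156.  123.]
297 250 [ 479. -154.  116.]
297 253 [ 479. -154.  110.]
297 256 [ 479. -154.  104.]
297 259 [478. -31.  -0.]
297 262 [478. -42.   2.]
297 265 [ 478. -108.   48.]
300 232 [ 485. -148.  146.]
300 235 [ 485. -145.  138.]
300 238 [ 485. -149.  135.]
300 241 [ 484. -151.  131.]
300 244 [ 484. -151.  125.]
300 247 [ 484. -152.  120.]
300 250 [ 484. -153.  114.]
300 253 [ 484. -150.  106.]
300 256 [484. -23.   1.]
300 259 [484. -30.  -1.]
300 262 [ 483. -102.   49.]
300 265 [ 483. -110.   50.]
key [ 489.7144883  -235.16938014   65.0213448 ] lever tip [ 503.63070107 -121.76330084   91.55449806] [ 504.87065368 -128.79722321   90.70445589] panel [ 522.53741708 -253.04583722   38.73784606]
```

Depth puts the fingertips at z≈103 where I expected 71, while x and y agree. I'll lower in small steps, watching the force and checking the depth again.

Call:
drive_tool(
  deltas=[
    [0,0,0.4,0],
    [0,0,0.4,0],
    [0,0,0.4,0],
    [0,0,0,0],
    [0,0,0,0],
  ],
)

```text
clock: 4.27
eef_pos: [477.3, -141.6, 74.3]
tcp_rot: [-3.141, -0.001, 2.146]
contact_force: [-1.1, 1.0, -0.2]
opening: 0.0
```

```bash
cat > tip.py <<'E'
from h import *
import cv2
p,d=cams.grab_frame("side"); c=cams.camera_params("side"); R=np.array(c["R"]);t=np.array(c["t"])
V,U=np.mgrid[0:480,0:640]; X=(np.stack([(U-c["cx"])/c["fx"]*d,(V-c["cy"])/c["fy"]*d,d],-1)-t)@R
e=r.sense()["eef_pos"]; print(e, r.sense()["contact_force"])
m=(np.abs(X[...,:2]-e[:2])<30).all(-1)&(X[...,2]>66)&(X[...,2]<200)&(d>0)
for u in range(int(proj("side",e)[0])-10,int(proj("side",e)[0])+11,2):
    v=np.where(m[:,u])[0]
    if len(v): print(u,v.max(),X[v.max(),u].round(0),X[v.max()-1,u].round(0),p[v.max(),u])
E
python3 tip.py
```

```text
[ 477.49277391 -141.65571556   74.45980998] [-0.14389736 -0.35888591  0.55168664]
286 251 [ 462. -145.  108.] [ 462. -143.  108.] [17 48 41]
288 257 [ 464. -148.   98.] [ 464. -145.   98.] [17 35 31]
290 259 [ 467. -149.   95.] [ 467. -152.   99.] [ 0 36 25]
292 261 [ 470. -156.   96.] [ 470. -155.   97.] [17 52 42]
294 262 [ 473. -150.   89.] [ 473. -148.   89.] [88 91 86]
296 263 [ 477. -155.   91.] [ 477. -154.   92.] [98 95 93]
298 262 [ 480. -153.   91.] [ 480. -152.   92.] [88 86 82]
300 261 [ 483. -151.   91.] [ 483. -151.   93.] [43 45 40]
302 260 [ 486. -149.   92.] [ 486. -149.   93.] [71 80 75]
304 256 [ 490. -141.   93.] [ 490. -141.   95.] [29 56 47]
306 240 [ 494. -146.  128.] [ 494. -146.  130.] [ 5 44 33]
```

Call:
drive_tool(
  deltas=[
    [0,0,0.3,0],
    [0,0,0.3,0],
    [0,0,0.2,0],
    [0,0,0,0],
    [0,0,0,0],
  ],
)

```text
clock: 4.73
eef_pos: [477.5, -141.6, 66.5]
tcp_rot: [-3.141, -0.0, 2.146]
contact_force: [-0.5, -0.1, 0.4]
opening: 0.001
```

Call:
drive_tool(
  deltas=[
    [0,0,0.3,0],
    [0,0,0.3,0],
    [0,0,0.2,0],
    [0,0,0,0],
    [0,0,0,0],
  ],
)

```text
clock: 5.15
eef_pos: [477.6, -141.6, 58.5]
tcp_rot: [-3.141, -0.0, 2.146]
contact_force: [-0.6, -0.4, 0.5]
opening: 0.002
```

```bash
python3 tip.py; python3 snap.py c
```

```text
[ 477.6503779  -141.69526556   58.60425389] [-0.11063499  0.49862376 -0.24188338]
287 263 [ 462. -144.   83.] [ 462. -144.   84.] [73 82 77]
289 265 [ 465. -149.   83.] [ 465. -147.   83.] [60 58 58]
291 267 [ 468. -151.   80.] [ 468. -154.   84.] [65 66 65]
293 269 [ 471. -154.   78.] [ 471. -153.   79.] [78 78 74]
295 270 [ 474. -148.   71.] [ 474. -148.   73.] [95 93 91]
297 271 [ 478. -152.   72.] [ 478. -153.   75.] [82 79 76]
299 270 [ 481. -151.   73.] [ 481. -151.   75.] [81 80 76]
301 269 [ 484. -150.   74.] [ 484. -151.   77.] [67 65 63]
303 268 [ 487. -146.   72.] [ 487. -147.   76.] [80 78 76]
305 262 [ 491. -141.   80.] [ 491. -141.   82.] [68 69 66]
307 246 [ 495. -145.  116.] [ 495. -145.  118.] [ 9 37 33]
5.3 [ 477.73892473 -141.68348514   58.72993196] [3.14155588e+00 5.74816429e-05 2.14581207e+00] [0.05786766 0.11799006 0.50709037]
```

View pics/c.png

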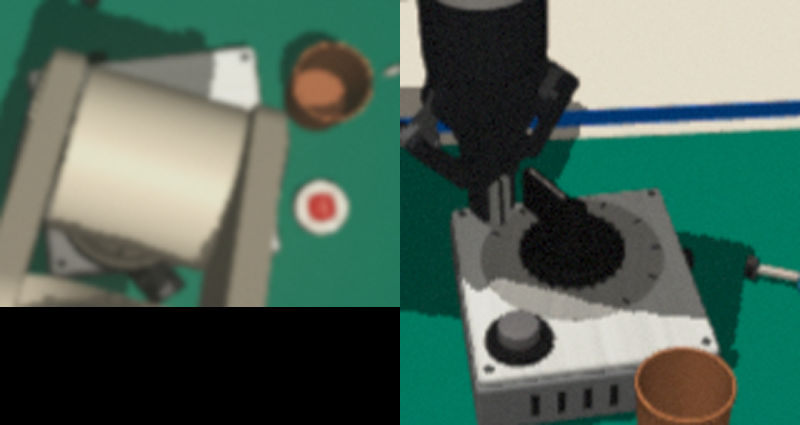

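The fingertips are now beside the lever at z≈72 (about (497,222) in the side crop), with no contact. I'll close the gap tangentially.

Call:
drive_tool(
  deltas=[
    [-0.05,0.2,0,0],
    [-0.05,0.2,0,0],
    [-0.05,0.2,0,0],
    [-0.05,0.2,0,0],
    [0,0.2,0,0],
    [0,0.1,0,0],
    [0,0.1,0,0],
    [0,0,0,0],
    [0,0,0,0],
  ],
)

```text
clock: 6.05
eef_pos: [488.8, -136.8, 58.6]
tcp_rot: [-3.141, -0.0, 2.146]
contact_force: [-0.4, 0.3, 0.2]
opening: 0.004
```

Call:
drive_tool(
  deltas=[
    [0,0.1,0,0],
    [0,0.1,0,0],
    [0,0.1,0,0],
    [0,0,0,0],
  ],
)

```text
clock: 6.38
eef_pos: [491.2, -135.2, 58.6]
tcp_rot: [-3.141, -0.0, 2.146]
contact_force: [-1.9, -1.4, 0.2]
opening: 0.001
```

Contact came at the offset I predicted (37.5, -20.5). Now I'll orbit the dial axis at 2.5° per row.

Call:
drive_tool(
  deltas=[
    [0.086,0.163,0,0.0436],
    [0.086,0.163,0,0.0436],
    [0.086,0.163,0,0.0436],
    [0.086,0.163,0,0.0436],
    [0.086,0.163,0,0.0436],
    [0.086,0.163,0,0.0436],
    [0.086,0.163,0,0.0436],
    [0.086,0.163,0,0.0436],
    [0.086,0.163,0,0.0436],
    [0.086,0.163,0,0.0436],
    [0,0,0,0],
    [0,0,0,0],
  ],
)

```text
clock: 7.38
eef_pos: [503.3, -121.3, 58.7]
tcp_rot: [3.141, 0.0, 1.711]
contact_force: [0.5, -0.7, -0.3]
opening: -0.001
```

```bash
cat > lev.py <<'E'
from h import *
p,d=cams.grab_frame("side"); s=r.sense(); e=s["eef_pos"]; c=np.array([528.8,-155.5]); a=s["tcp_rot"][2]
q=e[:2]-c; print(s["clock"],"tool yaw",np.degrees(a),"tool p",q@[np.cos(a),np.sin(a)],q@[np.sin(a),-np.cos(a)],"z",e[2],"F",s["contact_force"])
V,U=np.mgrid[0:480,0:640]
# white line: bright pixels cast on z=93 within 50 mm of axis, having dark neighbours
P=np.array([[cast("side",u,v,93)[:2]-c for u in range(285,375)] for v in range(235,300)])
g=p[235:300,285:375].astype(int).min(2); k=cams.camera_params("side");R=np.array(k["R"]);t=np.array(k["t"])
D=d[235:300,285:375]; Uu,Vv=np.meshgrid(np.arange(285,375),np.arange(235,300))
Z=((np.stack([(Uu-k["cx"])/k["fx"]*D,(Vv-k["cy"])/k["fy"]*D,D],-1)-t)@R)
top=(Z[...,2]>84)&(Z[...,2]<102)&(np.hypot(Z[...,0]-c[0],Z[...,1]-c[1])<56)
m=top&(g>90)
L=P[m]; print("line px",len(L)); rr=np.hypot(*L.T); sel=(rr>8)&(rr<52); L=L[sel]
if len(L)>2:
    mu=L.mean(0); w=np.linalg.svd(L-mu)[2][0]; w=w*np.sign(w@mu); print("lever angle",np.degrees(np.arctan2(w[1],w[0])),"mean dir",np.degrees(np.arctan2(mu[1],mu[0])),"r",rr[sel].min(),rr[sel].max())
E
python3 lev.py
```

```text
7.4333 tool yaw 98.05052843743971 tool p 37.451484206418684 -20.503042397665272 z 58.685147236827376 F [ 0.21583967  0.67048393 -0.02513922]Traceback (most recent call last):
  File "lev.py", line 6, in <module>
    P=np.array([[cast("side",u,v,93)[:2]-c for u in range(285,375)] for v in range(235,300)])
                 ~~~~^^^^^^^^^^^^^^^
  File "h.py", line 4, in cast
    c=cams.camera_params(n); R=np.array(c["R"]);C=-R.T@np.array(c["t"])
ValueError: time passes only in moves, steps and waits
```

```bash
sed -i 's/^def cast/import functools\ncp=functools.lru_cache(None)(cams.camera_params)\ndef cast/; s/c=cams.camera_params(n)/c=cp(n)/' h.py; python3 lev.py; python3 snap.py d
```

```text
7.4833 tool yaw 98.03978934302437 tool p 37.41961983535365 -20.603124318383184 z 58.67707875345028 F [ 0.44379262  0.45895375 -0.1086629 ]
line px 21
lever angle -139.49822454859145 mean dir 130.97648123471348 r 27.53280785460062 44.88654701871905
7.5833 [ 503.15377463 -121.3439247    58.68667961] [-3.14157855e+00 -2.60613345e-05  1.71053960e+00] [ 0.29387315  0.34953793 -0.06530127]
```

View pics/d.png

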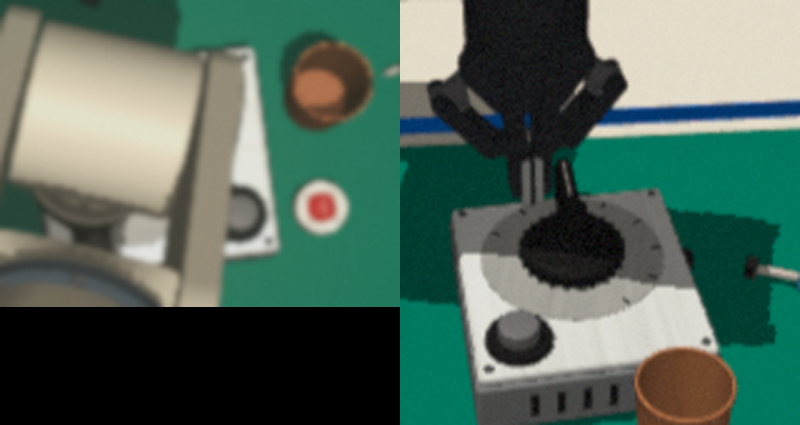

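One click done: the lever is at about 93° (side crop (565,160)→(572,205)) and the finger trails at 98°. Carrying on through the second and third clicks.

Call:
drive_tool(
  deltas=[
    [0.086,0.163,0,0.0436],
    [0.086,0.163,0,0.0436],
    [0.086,0.163,0,0.0436],
    [0.086,0.163,0,0.0436],
    [0.086,0.163,0,0.0436],
    [0.086,0.163,0,0.0436],
    [0.086,0.163,0,0.0436],
    [0.086,0.163,0,0.0436],
    [0.086,0.163,0,0.0436],
    [0.086,0.163,0,0.0436],
    [0.086,0.163,0,0.0436],
    [0,0,0,0],
  ],
)

```text
clock: 8.58
eef_pos: [522.0, -113.4, 58.7]
tcp_rot: [3.141, -0.0, 1.229]
contact_force: [-0.6, -0.3, 0.4]
opening: -0.003
```

Call:
drive_tool(
  deltas=[
    [0.086,0.163,0,0.0436],
    [0.086,0.163,0,0.0436],
    [0.086,0.163,0,0.0436],
    [0.086,0.163,0,0.0436],
    [0.086,0.163,0,0.0436],
    [0.086,0.163,0,0.0436],
    [0.086,0.163,0,0.0436],
    [0.086,0.163,0,0.0436],
    [0.086,0.163,0,0.0436],
    [0.086,0.163,0,0.0436],
    [0,0,0,0],
    [0,0,0,0],
  ],
)

```text
clock: 9.58
eef_pos: [539.8, -114.4, 58.7]
tcp_rot: [-3.142, 0.0, 0.797]
contact_force: [0.5, 0.3, -0.5]
opening: -0.0
```

```bash
sed -i 's/^L=P\[m\];/m\&=(P@[np.sin(a),-np.cos(a)]>-3)\nL=P[m];/' lev.py; python3 lev.py; python3 snap.py e
```

```text
9.6333 tool yaw 45.63895879836391 tool p 37.085010931346005 -20.953108676012704 z 58.64354113741931 F [ 0.27411185 -0.13306405  0.16574287]
line px 0
9.7333 [ 539.75375161 -114.33227125   58.66241498] [-3.14152101e+00  1.00349293e-04  7.95770408e-01] [-0.05606199  0.03415866 -0.72028275]
```

View pics/e.png

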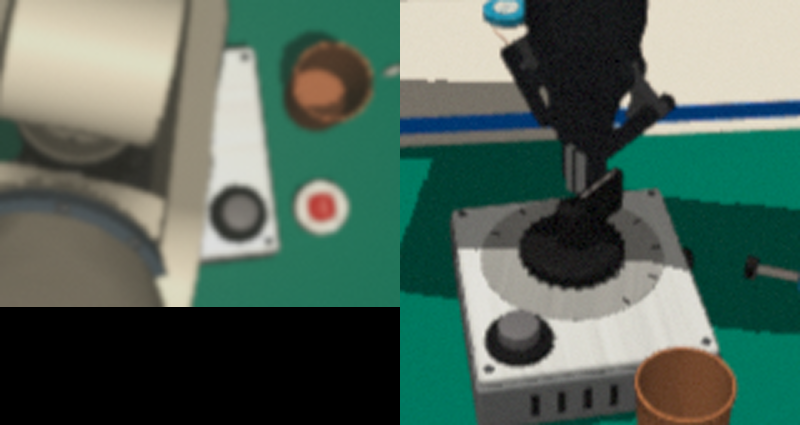

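The white line runs from (583,195) to (622,170) in the side crop. Converting that to an angle.

```bash
python3 - <<'E'
from h import *
a,b=[cast("side",260+(x-400)/2.5,180+y/2.5,93)[:2] for x,y in((583,195),(622,170))]
print(np.degrees(np.arctan2(*(b-a)[::-1])),a,b)
for th in (63,33,3,18):
    print(th,[(lambda u,v:(round((u-260)*2.5+400),round((v-180)*2.5)))(*proj("side",[528.8+q*np.cos(np.radians(th)),-155.5+q*np.sin(np.radians(th)),93])) for q in(8,48)])
E
```

```text
41.12026461253281 [ 535.97880219 -149.84129918] [ 563.70001245 -125.64127495]
63 [(577, 194), (600, 159)]
33 [(582, 196), (631, 173)]
3 [(585, 200), (647, 195)]
18 [(584, 198), (641, 183)]
```

```bash
cat > prof.py <<'E'
from h import *
import cv2
p=cams.grab_frame("side")[0]; g=cv2.cvtColor(p,cv2.COLOR_RGB2GRAY).astype(np.float32)
s=r.sense(); print(s["clock"],np.degrees(s["tcp_rot"][2]),s["eef_pos"],s["contact_force"])
th=np.arange(-30,70,3); q=np.arange(14,46,3)
uv=np.array([[proj("side",[528.8+k*np.cos(t),-155.5+k*np.sin(t),93]) for k in q] for t in np.radians(th)]).astype(np.float32)
I=cv2.remap(g,uv[...,0],uv[...,1],cv2.INTER_LINEAR)
for t,row in zip(th,I): print(t,row.astype(int))
E
python3 prof.py
```

```text
9.7833 45.56933093079998 [ 539.76195205 -114.31789934   58.66693136] [ 0.20594448 -1.08982125 -0.18800638]
-30 [13 14  7  5 17 60 81 83 81 74 60]
-27 [16 14 10  8 20 53 83 82 80 81 74]
-24 [18 12 14 14 17 47 82 84 85 92 94]
-21 [ 19  10  11  20  16  40  79  88  93 101 106]
-18 [ 18   5  11  17  14  28  78  96 103 106 109]
-15 [ 16   6  13  14  11  20  78 108 108 107 108]
-12 [ 15   8  11  14  10  14  75 107 110 107 107]
-9 [ 14  10   9  16  10  18  76 107 110 107 107]
-6 [ 13  11   8  16  12  21  73 109 109 108 108]
-3 [ 13  12   7  15  14  21  70 109 110 106 107]
0 [ 12  13   8  15  14  18  63 107 108 107 107]
3 [ 13  15  11  14  13  13  56 106 106 107 107]
6 [ 14  16  15  13  13  16  48 106 107 107 107]
9 [ 15  17  14  13  10  13  37 103 111 102 102]
12 [15 17 13 13 14  6 24 90 96 91 90]
15 [16 17 10 14 18  6 12 63 82 87 82]
18 [17 17  9 18 17  9 12 42 75 81 80]
21 [19 17  8 17 15 11 14 30 74 80 80]
24 [19 18 10 14 16 14 14 13 62 80 80]
27 [21 21 11 15 18 14 10 14 36 79 81]
30 [25 25 11 17 15 17  8 13 26 68 82]
33 [32 33 18 19 14 14  8 17 17 37 76]
36 [44 45 35 26 22 23 15 16 17 16 56]
39 [55 60 57 41 44 41 28 26 26 18 33]
42 [61 71 70 58 69 70 53 54 58 44 31]
45 [62 72 76 61 67 78 66 63 78 69 50]
48 [60 60 64 51 50 57 54 45 57 65 67]
51 [57 44 49 36 36 29 29 22 33 67 73]
54 [57 39 31 25 25 19 23 19 23 41 71]
57 [61 39 23 22 22 20 23 18 22 23 35]
60 [67 56 35 23 24 21 22 20 21 21 22]
63 [74 74 52 33 22 22 21 22 17 22 20]
66 [79 82 75 50 35 23 23 23 19 22 22]
69 [80 87 81 80 61 41 33 28 23 21 23]
```

```bash
cat > prof.py <<'E'
from h import *
import cv2,sys
def ang(p):
    g=cv2.cvtColor(p,cv2.COLOR_RGB2GRAY).astype(np.float32); th=np.arange(-30,150,1.); q=np.arange(12,42,2)
    uv=np.array([[proj("side",[528.8+k*np.cos(t),-155.5+k*np.sin(t),93]) for k in q] for t in np.radians(th)]).astype(np.float32)
    I=cv2.remap(g,uv[...,0],uv[...,1],cv2.INTER_LINEAR)
    # line = bright centre with dark flanks 10 deg on both sides
    sc=np.median(I,1); f=np.array([sc[i]-max(sc[i-10:i-7].mean(),sc[i+8:i+11].mean()) if 10<=i<len(th)-11 else -99 for i in range(len(th))])
    o=np.argsort(f)[::-1][:6]; return [(th[i],round(float(f[i]))) for i in o]
if __name__=="__main__":
    for a in sys.argv[1:]: print(a,ang(cv2.imread(a)[:,:,::-1]))
    s=r.sense(); print(s["clock"],np.degrees(s["tcp_rot"][2]),s["eef_pos"],s["contact_force"]); print(ang(cams.grab_frame("side")[0]))
E
python3 prof.py pics/side0.png pics/side_d_full.png pics/side_e_full.png
```

```text
pics/side0.png [(np.float64(126.0), 48), (np.float64(127.0), 45), (np.float64(128.0), 44), (np.float64(125.0), 41), (np.float64(129.0), 38), (np.float64(124.0), 33)]
pics/side_d_full.png [(np.float64(96.0), 41), (np.float64(95.0), 38), (np.float64(97.0), 37), (np.float64(98.0), 34), (np.float64(94.0), 26), (np.float64(99.0), 17)]
pics/side_e_full.png [(np.float64(46.0), 45), (np.float64(47.0), 44), (np.float64(45.0), 39), (np.float64(76.0), 37), (np.float64(48.0), 35), (np.float64(44.0), 33)]
9.7833 45.56933093079998 [ 539.76195205 -114.31789934   58.66693136] [ 0.20594448 -1.08982125 -0.18800638]
[(np.float64(76.0), 36), (np.float64(75.0), 32), (np.float64(77.0), 31), (np.float64(36.0), 27), (np.float64(35.0), 24), (np.float64(37.0), 24)]
```

The profile reads about 3° high (126 against 123, 96 against 93). The lever has now settled at 33°, three clicks from the start. For the last click I'll approach carefully.

Call:
drive_tool(
  deltas=[
    [0.086,0.163,0,0.0436],
    [0.086,0.163,0,0.0436],
    [0.086,0.163,0,0.0436],
    [0.086,0.163,0,0.0436],
    [0.086,0.163,0,0.0436],
    [0.086,0.163,0,0.0436],
    [0.086,0.163,0,0.0436],
    [0.086,0.163,0,0.0436],
    [0.086,0.163,0,0.0436],
    [0.086,0.163,0,0.0436],
    [0,0,0,0],
    [0,0,0,0],
  ],
)

```text
clock: 10.83
eef_pos: [556.1, -122.8, 58.7]
tcp_rot: [-3.141, -0.0, 0.36]
contact_force: [0.6, 1.5, 0.6]
opening: 0.001
```

```bash
python3 prof.py
```

```text
10.8333 20.61744131532407 [ 556.0708744  -122.75113923   58.66816553] [0.63381512 1.53661815 0.60328835]
[(np.float64(24.0), 23), (np.float64(23.0), 22), (np.float64(25.0), 17), (np.float64(22.0), 17), (np.float64(21.0), 13), (np.float64(20.0), 11)]
```

Call:
drive_tool(
  deltas=[
    [0.043,0.081,0,0.0218],
    [0.043,0.081,0,0.0218],
    [0.043,0.081,0,0.0218],
    [0.043,0.081,0,0.0218],
    [0,0,0,0],
    [0,0,0,0],
    [0,0,0,0],
    [0,0,0,0],
  ],
)

```text
clock: 11.55
eef_pos: [558.7, -125.5, 58.7]
tcp_rot: [3.142, 0.0, 0.271]
contact_force: [1.0, -0.4, 0.2]
opening: 0.002
```

```bash
python3 prof.py
```

```text
11.55 15.538224267383736 [ 558.69158541 -125.45342554   58.67273602] [ 0.97042125 -0.41878078  0.22880939]
[(np.float64(18.0), 16), (np.float64(19.0), 16), (np.float64(17.0), 15), (np.float64(16.0), 14), (np.float64(15.0), 11), (np.float64(20.0), 10)]
```

Call:
drive_tool(
  deltas=[
    [0.017,0.032,0,0.0087],
    [0.017,0.032,0,0.0087],
    [0.017,0.032,0,0.0087],
    [0.017,0.032,0,0.0087],
    [0,0,0,0],
    [0,0,0,0],
    [0,0,0,0],
    [0,0,0,0],
  ],
)

```text
clock: 12.27
eef_pos: [559.7, -126.5, 58.7]
tcp_rot: [3.142, -0.0, 0.236]
contact_force: [-0.6, 1.0, -0.1]
opening: -0.001
```

```bash
python3 prof.py; python3 prof.py
```

```text
12.2667 13.53438151264817 [ 559.74716857 -126.46597541   58.6786612 ] [-0.58488868  1.03347246 -0.0512848 ]
[(np.float64(15.0), 13), (np.float64(14.0), 13), (np.float64(16.0), 13), (np.float64(17.0), 11), (np.float64(13.0), 11), (np.float64(18.0), 8)]
12.3167 13.538180164377174 [ 559.74634867 -126.45682308   58.69856161] [-0.14570068  0.18919067  0.0844202 ]
[(np.float64(15.0), 19), (np.float64(16.0), 18), (np.float64(14.0), 18), (np.float64(17.0), 18), (np.float64(13.0), 14), (np.float64(18.0), 13)]
```

Call:
drive_tool(
  deltas=[
    [0.017,0.032,0,0.0087],
    [0.017,0.032,0,0.0087],
    [0.017,0.032,0,0.0087],
    [0,0,0,0],
    [0,0,0,0],
    [0,0,0,0],
    [0,0,0,0],
    [0,0,0,0],
  ],
)

```text
clock: 13.03
eef_pos: [560.5, -127.3, 58.7]
tcp_rot: [-3.142, 0.0, 0.21]
contact_force: [1.3, -1.2, -1.0]
opening: -0.001
```

```bash
python3 prof.py; python3 snap.py f
```

```text
13.0333 12.043278398257923 [ 560.45094768 -127.25276937   58.66157083] [ 1.27714161 -1.17241461 -1.04937665]
[(np.float64(3.0), 20), (np.float64(2.0), 16), (np.float64(4.0), 13), (np.float64(28.0), 11), (np.float64(1.0), 11), (np.float64(5.0), 6)]
13.1833 [ 560.45322378 -127.26203495   58.69115417] [ 3.14158587e+00 -2.22944735e-05  2.10093837e-01] [ 0.60338336 -0.66098639 -1.06425912]
```

View pics/f.png

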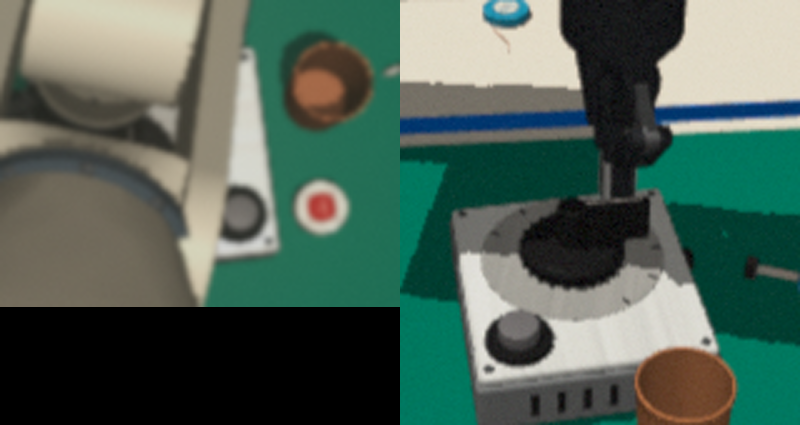

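The lever snapped to the fourth stop (reading 3° against the goal of 3.2°); in the side crop it lies from (570,205) to (645,215) and the key is up. I'll back off, lift and go over the key.

Call:
drive_tool(
  deltas=[
    [0,-0.5,0,0],
    [0,-0.5,0,0],
    [0,-0.5,0,0],
    [0,0,-1,0],
    [0,0,-2,0],
    [0,0,-2,0],
    [0,0,-1,0],
    [-1.5,1.7,0,0],
    [-1.5,1.7,0,0],
    [-1.5,1.7,0,0],
    [-1.5,1.7,0,0],
    [-1.5,1.7,0,0],
  ],
)

```text
clock: 14.18
eef_pos: [501.2, -212.1, 119.1]
tcp_rot: [3.141, -0.0, 0.211]
contact_force: [1.1, -0.4, -0.1]
opening: -0.002
```

Call:
drive_tool(
  deltas=[
    [-1.5,1.7,0,0],
    [0,0,0,0],
    [0,0,0,0],
    [0,0,0,0],
  ],
)

```text
clock: 14.52
eef_pos: [490.8, -230.9, 118.9]
tcp_rot: [-3.142, -0.0, 0.21]
contact_force: [0.1, 0.7, -0.1]
opening: 0.0
```

```bash
python3 prof.py; python3 tip.py
```

```text
14.5167 12.007194599211974 [ 490.79758725 -230.88871066  118.91181232] [ 0.10199446  0.7314488  -0.13336333]
[(np.float64(10.0), 67), (np.float64(11.0), 64), (np.float64(9.0), 57), (np.float64(12.0), 52), (np.float64(8.0), 40), (np.float64(13.0), 31)]
[ 491.02911674 -230.4485526   118.79807587] [-0.65836448 -0.22540492  0.89417826]
296 251 [ 478. -228.  171.] [ 478. -228.  172.] [ 5 51 42]
298 271 [ 479. -230.  137.] [ 479. -230.  138.] [69 68 66]
300 276 [ 481. -240.  136.] [ 482. -239.  137.] [92 94 89]
302 312 [ 482. -240.   66.] [ 482. -238.   66.] [114 109 108]
304 277 [ 487. -239.  133.] [ 487. -244.  139.] [94 93 88]
306 312 [ 488. -240.   66.] [ 488. -236.   64.] [66 64 64]
308 311 [ 491. -239.   66.] [ 491. -236.   66.] [61 58 60]
310 309 [ 494. -234.   66.] [ 494. -232.   65.] [63 59 62]
312 276 [ 498. -235.  130.] [ 498. -234.  132.] [48 48 47]
314 274 [ 501. -233.  132.] [ 501. -234.  135.] [80 81 77]
316 260 [ 503. -258.  177.] [ 503. -259.  180.] [61 59 57]
```

```bash
cat > fit.py <<'E'
from h import *
import cv2
from prof import ang
o=[]
for n,(x0,y0,w,hh) in {"side":(310,240,60,60),"top":(330,205,70,60)}.items():
    p=cams.grab_frame(n)[0]; g=p[y0:y0+hh,x0:x0+w]; cv2.imwrite(f"pics/{n}_g.png",p[:,:,::-1])
    o.append(cv2.resize(g[:,:,::-1],(400,int(400*hh/w)),interpolation=cv2.INTER_CUBIC))
    if n=="side": print(ang(p))
o=[cv2.copyMakeBorder(a,0,400-a.shape[0],0,0,0) for a in o]; cv2.imwrite("pics/g.png",np.hstack(o))
E
python3 fit.py
```

```text
[(np.float64(10.0), 66), (np.float64(11.0), 65), (np.float64(9.0), 57), (np.float64(12.0), 52), (np.float64(8.0), 39), (np.float64(13.0), 32)]
```

View pics/g.png

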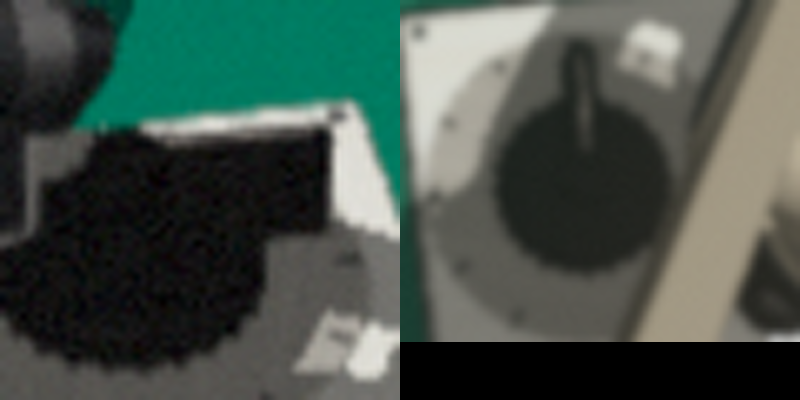

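```bash
python3 - <<'E'
from h import *
s=70/400
a,b=[cast("top",330+(x-400)*s,205+y*s,93)[:2] for x,y in((586,150),(577,70))]
print(np.degrees(np.arctan2(*(b-a)[::-1])),a,b)
E
```

```text
5.053113607907645 [ 536.32825879 -155.68887831] [ 566.17459771 -153.04978019]
```

Call:
drive_tool(
  deltas=[
    [0,0,1.5,0],
    [0,0,1.5,0],
    [0,0,1.5,0],
    [0,0,1,0],
    [0,0,0,0],
    [0,0,0,0],
    [0,0,0,0],
  ],
)

```text
clock: 15.3
eef_pos: [491.1, -231.1, 64.2]
tcp_rot: [3.141, -0.001, 0.21]
contact_force: [0.6, 0.0, -0.1]
opening: -0.005
```

```bash
python3 tip.py
```

```text
[ 491.22483337 -231.28179358   64.45371754] [ 0.42060543  0.11186511 -0.84447705]
297 280 [ 477. -225.  115.] [ 477. -227.  120.] [59 60 58]
299 299 [ 479. -228.   82.] [ 479. -227.   83.] [98 97 96]
301 308 [ 481. -232.   67.] [ 481. -228.   65.] [57 55 52]
303 313 [ 484. -242.   66.] [ 484. -241.   67.] [62 61 60]
305 306 [ 487. -238.   76.] [ 487. -244.   84.] [81 76 74]
307 305 [ 490. -243.   83.] [ 490. -245.   86.] [68 65 64]
309 308 [ 493. -232.   66.] [ 493. -229.   65.] [61 58 57]
311 305 [ 496. -238.   77.] [ 496. -241.   82.] [70 69 69]
313 310 [ 499. -238.   67.] [ 499. -235.   66.] [61 62 58]
315 303 [ 502. -235.   78.] [ 502. -235.   80.] [86 84 79]
317 291 [ 504. -259.  124.] [ 504. -259.  126.] [21 20 22]
```

The dial is confirmed at the fourth stop: 5° read against 3.2°, and the lever covers its tick. Now I'll come down on the key.

Call:
drive_tool(
  deltas=[
    [0,0,0.4,0],
    [0,0,0.4,0],
    [0,0,0.4,0],
    [0,0,0.2,0],
    [0,0,0.1,0],
    [0,0,0,0],
    [0,0,0,0],
  ],
)

```text
clock: 15.93
eef_pos: [490.9, -231.3, 48.9]
tcp_rot: [3.141, -0.0, 0.21]
contact_force: [0.7, -0.2, 4.9]
opening: -0.0
```

Call:
drive_tool(
  deltas=[
    [0,0,0.1,0],
    [0,0,0.1,0],
    [0,0,0.1,0],
    [0,0,0,0],
    [0,0,0,0],
  ],
)

```text
clock: 16.35
eef_pos: [491.0, -231.3, 47.2]
tcp_rot: [3.141, -0.001, 0.21]
contact_force: [-3.4, 2.2, 21.9]
opening: 0.001
```

Call:
drive_tool(
  deltas=[
    [0,0,0.1,0],
    [0,0,0.1,0],
    [0,0,0,0],
    [0,0,0,0],
  ],
)

```text
clock: 16.68
eef_pos: [491.1, -231.4, 46.8]
tcp_rot: [3.141, -0.001, 0.21]
contact_force: [-10.5, 4.9, 42.6]
opening: -0.003
```

Force climbs hard, so something has bottomed. I'll check the fingertip height from depth, with a close look, before letting go.

```bash
sed -i 's/>66)/>50)/' tip.py; python3 tip.py; python3 - <<'E'
from h import *
import cv2
p=cams.grab_frame("side")[0]; q=p[265:345,265:365,::-1]; o=cv2.imread("pics/side0.png")[265:345,265:365]
cv2.imwrite("pics/k.png",np.hstack([cv2.resize(a,(400,320),interpolation=cv2.INTER_CUBIC) for a in(q,o)]))
E
```

```text
[ 491.09670497 -231.35972742   46.7659029 ] [-9.58831288  4.13773594 42.92067257]
298 328 [ 475. -256.   50.] [ 475. -252.   48.] [220 219 210]
300 324 [ 478. -251.   53.] [ 478. -249.   53.] [57 54 53]
302 329 [ 481. -259.   50.] [ 481. -254.   48.] [219 218 210]
304 325 [ 484. -254.   53.] [ 484. -252.   53.] [46 46 45]
306 327 [ 487. -255.   50.] [ 487. -254.   51.] [194 193 186]
308 328 [ 490. -258.   51.] [ 490. -255.   50.] [215 214 204]
310 326 [ 493. -254.   51.] [ 493. -253.   51.] [146 145 139]
312 326 [ 496. -254.   50.] [ 496. -252.   50.] [149 148 140]
314 325 [ 499. -253.   51.] [ 499. -252.   52.] [74 73 72]
316 327 [ 502. -256.   50.] [ 502. -254.   50.] [131 130 125]
318 326 [ 505. -255.   51.] [ 505. -252.   50.] [115 115 110]
```

View pics/k.png

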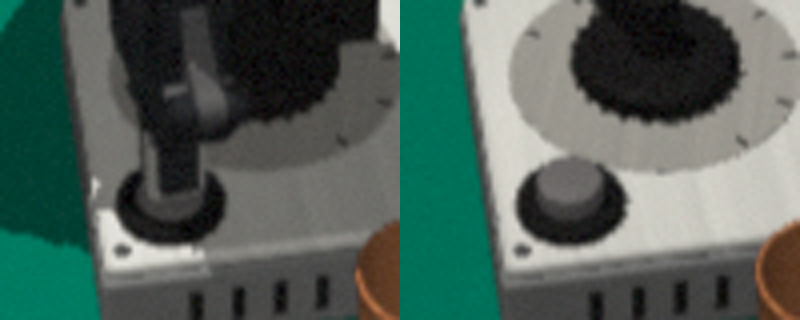

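```bash
python3 - <<'E'
from h import *
p,d=cams.grab_frame("side"); o=cv2=None
import cv2; o=cv2.imread("pics/side0.png")[:,:,::-1]
c=cp("side");R=np.array(c["R"]);t=np.array(c["t"])
print("expected rows key front edge z62,z56, base53:",[round(proj("side",[491,-244,z])[1],1) for z in(62,56,53)], "back edge",[round(proj("side",[491,-218,z])[1],1) for z in(62,56)])
print("left/right edge cols/rows",[np.round(proj("side",[491+s*13,-231,z]),1) for s in(-1,1) for z in(62,56)])
for u in (300,303,306,309,312,315): print(u,"now",p[305:326,u].mean(1).astype(int),"\n   old",o[305:326,u].mean(1).astype(int))
for u in (303,306,309,312):
    print(u,[((R.T@(np.array([(u-c["cx"])/c["fx"]*d[v,u],(v-c["cy"])/c["fy"]*d[v,u],d[v,u]])-t)).round(0)[1:]).tolist() for v in range(305,322,2)])
E
```

```text
expected rows key front edge z62,z56, base53: [np.float64(315.7), np.float64(318.6), np.float64(320.0)] back edge [np.float64(303.4), np.float64(306.3)]
left/right edge cols/rows [array([299.1, 309.9]), array([299.2, 312.8]), array([316.5, 309. ]), array([316.5, 311.9])]
300 now [ 65  59  49  41  34  42  57  52  56  58  59  52  37  23  26  30  29  31
  29  57 146] 
   old [181 133  98 100 103 103 103  96  79  65  60  57  44  31  21  26  29  24
  22  54 133]
303 now [96 93 92 91 92 96 98 91 95 86 72 60 63 57 42 23 26 30 32 23 55] 
   old [118 103 104 104 107 107 108 109 108 100  77  68  64  60  44  32  23  28
  21  18  51]
306 now [27 26 20 32 18 22 28 26 43 63 65 63 61 68 59 37 24 24 26 23 43] 
   old [107 103 104 103 104 108 105 110 106 111  97  75  64  63  53  39  27  21
  30  27  38]
309 now [17 28 23 24 24 14 21 24 52 64 64 60 65 67 57 28 17 23 24 18 44] 
   old [104 103 102 103 102 103 107 105 104  99  85  66  56  60  54  35  25  26
  28  25  32]
312 now [27 18 25 15 22 24 25 43 62 62 62 61 59 53 29 11 12 12 19 17 60] 
   old [111 102 101 101 105 106 104 103  96  81  56  53  53  42  31  28  25  28
  17  25  73]
315 now [90 91 89 87 86 86 76 63 55 53 49 30 24 19  2 12 10 18 18 46 83] 
   old [128  85  57  65  74  67  60  53  43  46  36  21  21  28  24  24  24  20
  34  82 148]
303 [[-240.0, 80.0], [-238.0, 75.0], [-238.0, 71.0], [-238.0, 66.0], [-241.0, 65.0], [-240.0, 60.0], [-242.0, 58.0], [-243.0, 55.0], [-247.0, 55.0]]
306 [[-245.0, 84.0], [-245.0, 81.0], [-244.0, 76.0], [-245.0, 73.0], [-245.0, 69.0], [-237.0, 57.0], [-243.0, 59.0], [-247.0, 58.0], [-249.0, 57.0]]
309 [[-243.0, 83.0], [-244.0, 80.0], [-242.0, 73.0], [-243.0, 70.0], [-242.0, 66.0], [-239.0, 59.0], [-245.0, 60.0], [-246.0, 57.0], [-248.0, 55.0]]
312 [[-245.0, 84.0], [-243.0, 78.0], [-244.0, 75.0], [-243.0, 70.0], [-238.0, 61.0], [-237.0, 56.0], [-241.0, 56.0], [-244.0, 54.0], [-247.0, 53.0]]
```

Depth on the key's exposed front part now reads z≈57–59; unpressed it read ≈66. With the hard stop at 42 N, the key is fully down. Letting go and lifting clear.

Call:
drive_tool(
  deltas=[
    [0,0,-0.2,0],
    [0,0,-0.3,0],
    [0,0,-0.5,0],
    [0,0,-1,0],
    [0,0,-2,0],
    [0,0,-2,0],
    [0,0,-2,0],
    [0,0,-2,0],
    [-2,0,-1,0],
    [-2,0,0,0],
    [0,0,0,0],
    [0,0,0,0],
  ],
)

```text
clock: 17.83
eef_pos: [450.4, -239.4, 153.9]
tcp_rot: [-3.141, 0.001, 0.209]
contact_force: [0.4, -0.3, -0.5]
opening: -0.004
```

```bash
python3 - <<'E'
from h import *
import cv2
p,d=cams.grab_frame("side"); c=cp("side");R=np.array(c["R"]);t=np.array(c["t"])
print("key",[(R.T@(np.array([(u-c["cx"])/c["fx"]*d[v,u],(v-c["cy"])/c["fy"]*d[v,u],d[v,u]])-t)).round(0) for u,v in((306,310),(308,308),(306,313))])
o=np.load("pics/side0.npz")["p"]
for n,(a,b,e,f) in dict(cup=(350,410,315,385),tin=(298,335,350,385),reel=(285,320,170,200)).items():
    D=np.abs(p[e:f,a:b].astype(int)-o[e:f,a:b]).max(2); print(n,"px changed>60:",(D>60).sum())
T=cams.grab_frame("top")[0]; g=cv2.cvtColor(T,cv2.COLOR_RGB2GRAY).astype(np.float32)
th=np.arange(-30,40,2.); L=[]
for a in np.radians(th):
    uv=np.array([proj("top",[528.8+k*np.cos(a),-155.5+k*np.sin(a),93]) for k in range(14,40,3)],np.float32); L.append(int(cv2.remap(g,uv[:,:1],uv[:,1:],cv2.INTER_LINEAR).mean()))
print(dict(zip(th.astype(int).tolist(),L))); print(r.sense()["contact_force"],r.sense()["eef_pos"],r.sense()["clock"])
E
```

```text
key [array([ 488., -235.,   65.]), array([ 491., -231.,   65.]), array([ 488., -242.,   66.])]
cup px changed>60: 216
tin px changed>60: 5
reel px changed>60: 263
{-30: 56, -28: 56, -26: 56, -24: 56, -22: 56, -20: 57, -18: 56, -16: 56, -14: 55, -12: 54, -10: 53, -8: 51, -6: 51, -4: 53, -2: 57, 0: 64, 2: 66, 4: 64, 6: 59, 8: 52, 10: 47, 12: 48, 14: 53, 16: 60, 18: 67, 20: 73, 22: 76, 24: 78, 26: 79, 28: 79, 30: 80, 32: 81, 34: 81, 36: 80, 38: 79}
[0.32174138 0.22622354 0.39424288] [ 451.64029729 -239.37091613  153.68365642] 17.9333
```

The lever reads 2° (goal 3.2°), the key is back up, and nothing is in contact. Handing in.

```bash
python3 -c "
from rig import job
print(job.sign_off())"
```

```text
the job is handed in; nothing more can be done
None
```

I turned the dial four clicks clockwise with the shut fingertips, pressed the set key to its stop, lifted clear and handed the job in at about 18 s of the 40 s allowed. No verdict was reported.

**Last checks**
- **Dial:** the lever read 2–5° in the top view against 3.2° for the fourth stop, and it covered that stop's tick.
- **Set key:** its top read about 57–59 mm while pressed, with a hard stop at about 43 N. After release it read 65–66 mm again, the same as before the press.
- **Contact:** the force was about zero at hand-in.

**Checks that disagreed or were weak**
- **Fingertip height:** the camera showed the tips about 14 mm above the reported TCP, where the notes put them 17 mm below it. I went by the depth readings and the contact force.
- **Lever angle from the side camera:** it read about 3° high, and with the lever at the fourth stop it gave a false 10°, probably from the bright panel edge. I used the top view for the final reading.
- **Cup, tin and reel:** I compared pixels only in the side view. The tin's area was unchanged; the cup and reel areas changed somewhat, which I put down to the arm's moving shadow. I did not measure their positions again, but no move went near them.

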